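Shut and lock the centrifuge lid

TASK

The centrifuge's lid has been left ajar: push it fully shut with the fingertips, then set a fingertip in the slot of the round fastener in the lid and turn it clockwise a quarter turn to its stop, so that the lid is locked, without forcing it. Use the fingertips only and pick nothing up; the lid is not to be thrown open, the fastener is not to be turned while the lid is still open, and the jar on the deck and the other things on the bench are left alone.

Things in the scene. Friction and masses are not known exactly. Their poses are not given: they have to be found in the camera images.
- fuge: White bench centrifuge, 320 (x) x 340 (y) x 150 mm tall, fixed to the bench but placed differently each time. Origin: centre of its underside. Its own x points from its control-panel front to its hinged rear, y to its left, z up. Its flat deck is 150 mm above the bench; a grey lid lies on the deck with a free deck strip on the left of it.
- lid (a joint): Opening angle of the grey lid in rad: 0 = shut flat on the deck (end stop), starts between 0.3 and 0.7. The lid is 255 mm (front to rear) x 240 mm x 22 mm thick, about 0.6 kg, hinged along its rear edge (so its front edge is raised). A stiff friction hinge keeps it at any angle; 1.5 to 4 N down on it 130 mm from the hinge shuts it, and it stays shut.
- lid_hinge (a point): Point on the hinge line in the middle of the lid's width, at the level of the lid's underside. In the centrifuge's own frame it is at x = +130, y = -35, z = +152 mm. Its axes turn with the lid: -x runs along the lid to its front edge, z out of its top face.
- lid_press (a point): Point on the lid's plain top face, 130 mm from the hinge line towards the front edge and 85 mm to the right of the middle, clear of the fastener: a place to press. It moves with the lid; with the lid shut it is 174 mm above the bench.
- cam (a joint): Turn of the quarter-turn cam fastener in rad: 0 = unlocked (slot runs left-right, parallel to the hinge), 1.571 = locked (slot runs front-rear), with end stops at both. Grows clockwise seen from above; starts between 0 and 0.35. It stays where it is left; friction about 0.08 N m.
- cam_top (a point): Centre of the fastener at the level of its top, on the turning axis: a bare-metal disc 104 mm across, let into the lid 185 mm from the hinge line, in the middle of the lid's width, standing 2 mm proud of the lid; its axis is square to the lid. With the lid shut this point is 176 mm above the bench.
- cam_slot (a point): Centre of the floor of the straight slot across the disc, on the turning axis: 38 mm wide, 16 mm deep, 104 mm long, ended by the edge of the hole in the lid. With the lid shut the floor is 160 mm above the bench. Axes turn with the disc: y along the slot, z out of the lid. Closed fingertips fit in it; pushed sideways 20 to 30 mm from the axis they turn the disc.
- jar: Bystander, to be left alone: small amber screw-cap jar, 38 mm across and 50 mm tall, standing on the centrifuge's deck, left of the lid. Origin: centre of its underside.
- rack: Bystander, to be left alone: white tube rack with capped tubes, 100 x 75 x 91 mm, on the bench left of the centrifuge. Origin: centre of its underside.
- bottle: Bystander, to be left alone: glass bottle, 72 mm across, 150 mm tall, on the bench left of the centrifuge. Origin: centre of its underside.
- beaker: Bystander, to be left alone: open glass beaker, 68 mm across, 85 mm tall, on the bench right of the centrifuge. Origin: centre of its underside.
- tipbox: Bystander, to be left alone: grey box with clear cover, 122 x 82 x 64 mm, on the bench right of the centrifuge. Origin: centre of its underside.

How it is judged:
On the way, in this order (a step that is already met when the one before it is completed fails the run):
1. the lid is pushed fully shut, the fastener not yet turned (value of joint lid below 0.03 rad and value of joint cam below 0.7 rad), for 0.2 s.
2. the fastener is turned clockwise to its stop with the lid shut (value of joint lid below 0.03 rad and value of joint cam above 1.43 rad), for 0.2 s.
At the end, for the whole second after the job is handed in: The lid is shut (under 0.03 rad), the fastener is turned to within 0.14 rad (8 degrees) of its locked stop and is at rest (all of step 2 and velocity of joint cam between -0.05 and 0.05 rad/s); the robot touches nothing.
It fails at once if the fastener is turned (beyond 0.7 rad) while the lid is open by more than 0.06 rad (value of joint cam above 0.7 rad and value of joint lid above 0.06 rad).
It fails at once if the lid is raised beyond 0.8 rad (value of joint lid above 0.8 rad).
It fails at once if the fastener is forced or pinched: over 45 N between it and the fingers (contact force between the fingers and cam above 45 N).
It fails at once if a bystander is moved by more than 25 mm, lifted or tipped (distance of any of jar, rack, bottle, beaker, tipbox from where it was at the start of the episode above 0.025 m or angle between any of jar, rack, bottle, beaker, tipbox's own z axis and vertical above 0.3 rad).
It also fails if it takes over 42 s, if anything falls off the work surface, if the arm or the gripper's body presses on something with over 40 N, if the wrist force passes 120 N, or if a joint passes its speed limit or range.

ROBOT

A 6-joint arm with a two-finger parallel gripper is mounted at the origin on the work surface. World frame = base frame: x ahead of the robot, y to its left, z up, the work surface at z = 0. Lengths are in m, angles in rad, forces in N, time in s.
With the tool pointing down it reaches from about 0.25 to 0.775 m from the base axis. Payload 4 kg.
Tool frame: the origin (TCP) lies at the very end of the fingers, on their centre line; the grasp point (between the pads) lies 19 mm behind it; z points along the fingers, y is the direction in which the jaws open and shut (so a half turn about z gives the same grasp; the last joint's range is limited). The gripper opens to 94 mm and grips with 3 to 60 N. Pads are 16 mm wide; open, the fingers measure 119 mm over their backs; the gripper's body (75 mm by 177 mm) begins 78 mm behind the grasp point.
Start: joints at [1.011, 0.087, 1.371, -0, 1.684, -0.103], TCP at [0.243, 0.494, 0.206] pointing down, gripper open.
Joint ranges: [-3.1, 3.1], [-0.76, 2.03], [0.27, 2.55], [-1.08, 4.22], [0.17, 2.65], [-2.57, 2.57]. Speed limits (rad/s): [2.79, 2.79, 3.14, 3.14, 3.14, 3.14].

INTERFACE

Orientations are given as [roll, pitch, yaw] about the fixed x, y, z axes, in that order (R = Rz(yaw) Ry(pitch) Rx(roll)).
In Python, from bench import robot, snapshot, models gives the robot as it stands.
- The arm moves only by the tool arm_command, never from a script. Its argument "commands" is text: rows parted by semicolons, each of 7 numbers parted by spaces: the shift along the tool's x, y, z in mm, then the turn, a rotation vector about the tool's x, y, z in degrees, then the opening, from 0 (shut) to 1 (fully open). In form: tx ty tz rx ry rz hand; .... A call has 1 to 12 rows; each row shifts and turns the pose as measured when the row begins, along the tool's axes as they then stand; what a row does not reach is not made up. A row lasts 1/8 s, in which the tool goes at most 62.5 mm and 10.7 degrees, less where a joint would pass 70% of its speed; a pose out of reach is approached as far as the arm can. A call is refused whole if a number of a shift passes 62.5 or a number of a turn 10.7, either way. A call with a gripper value outside its range is refused whole. The fingers move at their own pace and stop on an object; the grip force is fixed at half the most. Time passes only in rows, so rows that do not move let the fingers close. It gives the time, the measured TCP pose, the force and the opening at its end, in the units of the state.
- robot.get_obs(): the state, without advancing time (a new reading comes with each control period).
- snapshot(name): name is "scene" or "top" or "wrist"; returns a dict with "img" (400x640x3 uint8, blue, green, red), "camera_matrix" (3x3 intrinsics, pixels), "origin" and "rotation" of the camera in the world. Camera axes: x right, y down, z forward; pixel columns grow to the right and rows downward; lengths in m; the calibration is good to about 2 mm. The wrist camera is an equidistant fisheye: a pixel r from the principal point sees the ray r / f radians off the axis. A picture is of the moment at which its call begins. There is no depth.
- robot.close_job(): hands the job in, once; it reports no verdict.
Trained networks look in a picture, given as the dict that the camera call returned (one of the last four; its "shot" number tells which), for a name from the list of things; names that differ only in an ending like _2 or _b are one class to them, and where a whole thing is asked for, a point or a joint stands for the part that bears it (a point fixed in the world has none). Each returns a list of dicts, best first, with "conf" (0 to 1); they miss things now and then, are a little off and sometimes report something else, mostly with a low value. They report only what shows in the picture. A call takes as long as a camera call.
- models.spot_in(query, picture): "bbox" ([left, top, width, height] as shares, 0 to 1, of the picture: columns of its width, rows of its height, round what is visible of it).
- models.tip_of(query, picture): "centre" ([column, row] as shares, 0 to 1, of the picture: columns of its width, rows of its height: a listed point, or the origin of a listed thing).
The state is a dict: "time": time; "joint_positions": joint angles; "qvel": joint speeds; "joint_torque": joint torques, N m; "tool_pos": TCP position; "ee_rot": TCP orientation; "wrist_force": force on the tool from outside, world axes, zero at the start; "wrist_torque": the same for the moment, N m; "width": finger opening in m.
Only numpy, scipy, OpenCV 4.12 (cv2) and the standard library are available. Lean on these libraries where they do the work, as an engineer would, in place of code of your own. Each camera call takes 0.05 s, during which the arm holds its last target. There are 200 camera calls.

## Working session

There is one attempt and no reset: what is moved stays moved. The work goes in short steps, Python scripts to look and compute and a tool call to move; the robot and the scene stay as the last step left them, time stands still between calls to the robot, and variables do not carry over. Pictures are saved under pics/ and viewed, about 8 in all and at most 12, crops included, and the job is handed in when it is done.

Besides the shell and the picture viewer there is one more tool, called after "Call:" as a command line: name --argument value ..., lists and objects as JSON in quotes. arm_command: Moves the arm, as the interface text tells. Its arguments: {"type":"object","properties":{"commands":{"type":"string"}},"required":["commands"]}

```bash
mkdir -p pics; ls
cat > h.py <<'E'
import numpy as np,cv2
from bench import robot,snapshot,models
from scipy.spatial.transform import Rotation as R
def ray(s,c):
    K=np.array(s["camera_matrix"]);u=c[0]*640;v=c[1]*400
    d=np.array([(u-K[0,2])/K[0,0],(v-K[1,2])/K[1,1],1]);
    return np.array(s["origin"]),np.array(s["rotation"])@(d/np.linalg.norm(d))
def proj(s,P):
    K=np.array(s["camera_matrix"]);p=np.array(s["rotation"]).T@(np.array(P)-np.array(s["origin"]))
    return (K@(p/p[2]))[:2]
def onz(s,c,z):
    o,d=ray(s,c);return o+d*(z-o[2])/d[2]
def tri(rs):
    A=0;b=0
    for o,d in rs:
        M=np.eye(3)-np.outer(d,d);A=A+M;b=b+M@o
    return np.linalg.solve(A,b)
E
python3 - <<'E'
from h import *
o=robot.get_obs();print({k:np.round(v,3) for k,v in o.items()})
S={n:snapshot(n) for n in("scene","top")}
for n,s in S.items():
    cv2.imwrite(f"pics/{n}0.png",s["img"]);print(n,np.round(s["origin"],3))
for q in "fuge lid_hinge lid_press cam_top cam_slot jar rack bottle beaker tipbox".split():
    r={}
    for n,s in S.items():
        m=models.tip_of(q,s)
        if m: r[n]=m[0]
    print(q,{n:(round(m["conf"],2),np.round(np.array(m["centre"])*[640,400],0)) for n,m in r.items()},np.round(tri([ray(S[n],m["centre"]) for n,m in r.items()]),3) if len(r)==2 else "",{n:np.round(onz(S[n],m["centre"],0),3) for n,m in r.items()})
cv2.imwrite("pics/both0.png",np.vstack([cv2.resize(s["img"],(480,300)) for s in S.values()]))
E
```

```text
pics
{'time': np.float64(0.0), 'joint_positions': array([ 1.011,  0.088,  1.372, -0.   ,  1.684, -0.103]), 'qvel': array([ 0.001, -0.001,  0.001,  0.   ,  0.   , -0.001]), 'joint_torque': array([-2.0000e-03, -3.4019e+01, -3.0242e+01,  7.2000e-02,  3.3000e-02,
       -0.0000e+00]), 'tool_pos': array([0.242, 0.493, 0.204]), 'ee_rot': array([-3.139, -0.   ,  2.685]), 'wrist_force': array([-0.072,  0.351,  0.56 ]), 'wrist_torque': array([-0.029, -0.012,  0.07 ]), 'width': np.float64(0.094)}
scene [1.215 0.426 0.755]
top [0.48  0.047 0.928]
fuge {}  {}Traceback (most recent call last):
  File "<stdin>", line 11, in <module>
  File "h.py", line 12, in onz
    o,d=ray(s,c);return o+d*(z-o[2])/d[2]
                                     ~^^^
IndexError: invalid index to scalar variable.
```

Run:
```python
from h import *
s=snapshot("top");print(s["rotation"],s["camera_matrix"],s.keys())
cv2.imwrite("pics/both0.png",np.vstack([cv2.resize(cv2.imread(f"pics/{n}0.png"),(480,300)) for n in("scene","top")]))
print(models.tip_of("lid_hinge",s))
```

```text
[-3.00303477  0.00602852 -1.56478987] [[386.5973294    0.         314.39269335]
 [  0.         386.5973294  198.23664358]
 [  0.           0.           1.        ]] dict_keys(['img', 'camera_matrix', 'origin', 'rotation', 'shot'])
[{'centre': [0.5111, 0.3787], 'conf': 0.62}, {'centre': [0.5983, 0.4525], 'conf': 0.15}]
```

View pics/both0.png

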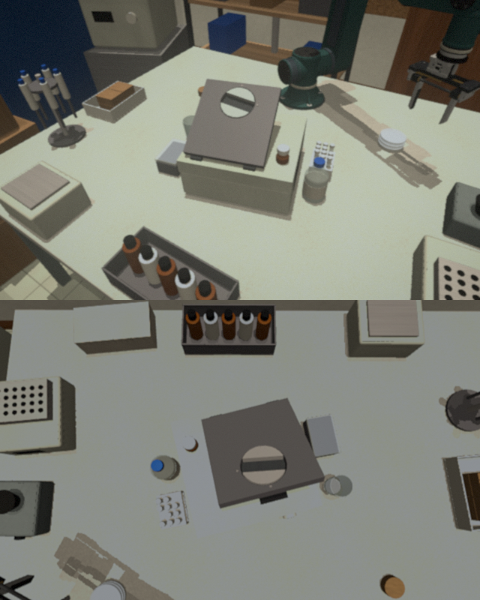

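```bash
sed -i 's/np.array(s\["rotation"\])/R.from_euler("xyz",s["rotation"]).as_matrix()/' h.py
cat >> h.py <<'E'
from scipy.optimize import least_squares
def model(p):
    x,y,yaw,a=p[:4];Rf=R.from_euler("z",yaw).as_matrix();T=np.array([x,y,0])
    Rl=R.from_euler("y",a).as_matrix()   # -x goes up for +a
    h=np.array([.130,-.035,.152])
    L=lambda q:T+Rf@(h+Rl@np.array(q))
    return {"fuge":T,"lid_hinge":L([0,0,0]),"lid_press":L([-.130,-.085,.022]),"cam_top":L([-.185,0,.024]),"cam_slot":L([-.185,0,.008]),"L":L,"Rf":Rf,"F":lambda q:T+Rf@np.array(q)}
def fit(obs,p0,n=4):
    def f(p):
        m=model(p);return np.concatenate([(proj(s,m[q])-uv)*c for s,q,uv,c in obs])
    return least_squares(f,p0,loss="soft_l1",f_scale=3)
E
python3 - <<'E'
from h import *
S={n:snapshot(n) for n in("scene","top")}
obs=[]
for q in "fuge lid_hinge lid_press cam_top cam_slot jar rack bottle beaker tipbox".split():
    for n,s in S.items():
        m=models.tip_of(q,s)
        if m:
            uv=np.array(m[0]["centre"])*[640,400]
            print(q,n,round(m[0]["conf"],2),np.round(uv),np.round(onz(s,m[0]["centre"],.15 if q=="jar" else 0),3))
            if q in("fuge","lid_hinge","lid_press","cam_top","cam_slot") and m[0]["conf"]>.3: obs.append((s,q,uv,m[0]["conf"]))
r=fit(obs,[.5,0,-.15,.5]);print(np.round(r.x,3),r.cost)
m=model(r.x)
for s,q,uv,c in obs: print(q,np.round(m[q],3),np.round(proj(s,m[q])-uv,1))
out=[]
for n,s in S.items():
    im=s["img"].copy()
    P=[m["L"](q) for q in([0,-.12,.022],[0,.12,.022],[-.255,.12,.022],[-.255,-.12,.022])]
    Q=[m["F"](q) for q in([.16,-.17,.15],[.16,.17,.15],[-.16,.17,.15],[-.16,-.17,.15])]
    for W,c in((P,(0,0,255)),(Q,(0,255,0))): cv2.polylines(im,[np.int32([proj(s,w) for w in W])],1,c,1)
    c=np.int32(proj(s,m["cam_top"]));cv2.circle(im,tuple(c),2,(255,0,0),-1)
    c=np.int32(proj(s,m["F"]([0,0,.15])))
    im=im[max(c[1]-110,0):c[1]+110,max(c[0]-150,0):c[0]+150];out.append(cv2.resize(im,(600,440))[:,:])
cv2.imwrite("pics/fit0.png",cv2.resize(np.hstack(out),(800,293)))
E
```

```text
lid_hinge scene 0.94 [297. 212.] [ 0.542 -0.076  0.   ]
lid_hinge top 0.61 [328. 154.] [0.718 0.022 0.   ]
lid_press scene 0.94 [274. 152.] [ 0.335 -0.306  0.   ]
lid_press top 0.62 [386. 182.] [ 0.65  -0.121  0.   ]
cam_top scene 0.95 [316. 135.] [ 0.177 -0.24   0.   ]
cam_top top 0.78 [351. 220.] [ 0.557 -0.033  0.   ]
cam_slot scene 0.76 [317. 139.] [ 0.196 -0.226  0.   ]
cam_slot top 0.64 [352. 223.] [ 0.548 -0.038  0.   ]
jar top 0.7 [253. 190.] [0.605 0.178 0.15 ]
rack scene 0.74 [425. 225.] [0.417 0.242 0.   ]
rack top 0.7 [233. 279.] [0.415 0.244 0.   ]
bottle scene 0.86 [420. 262.] [0.543 0.276 0.   ]
bottle top 0.92 [227. 222.] [0.55  0.264 0.   ]
beaker scene 0.74 [423. 225.] [0.42  0.237 0.   ]
beaker top 0.83 [442. 248.] [ 0.492 -0.251  0.   ]
tipbox scene 0.86 [233. 218.] [ 0.649 -0.213 -0.   ]
tipbox top 0.78 [425. 185.] [ 0.643 -0.216  0.   ]
[0.547 0.028 0.266 0.497] 3.2421070264162077
lid_hinge [0.682 0.028 0.152] [0.3 1.6]
lid_hinge [0.682 0.028 0.152] [-1.1 -1.2]
lid_press [ 0.604 -0.081  0.233] [ 0.2 -0.7]
lid_press [ 0.604 -0.081  0.233] [1.1 1.6]
cam_top [ 0.536 -0.012  0.261] [-0.6 -0.3]
cam_top [ 0.536 -0.012  0.261] [ 0.5 -0.4]
cam_slot [ 0.529 -0.014  0.247] [-0.1 -0.3]
cam_slot [ 0.529 -0.014  0.247] [-0.8  0.8]
```

View pics/fit0.png

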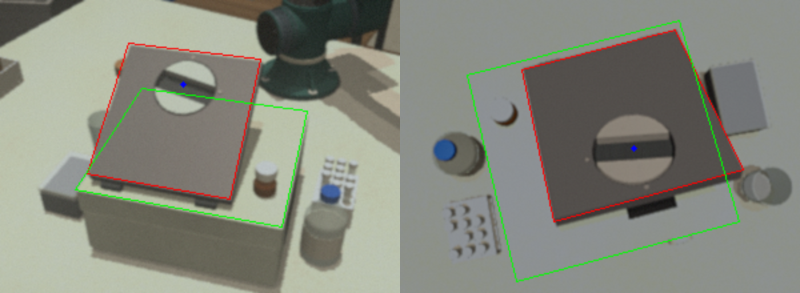

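Detections and outline agree to about 1–2 px: the centrifuge is at (0.547, 0.028), yaw 0.266, lid 0.50 rad. The view shows the slot near left-right and the jar clear of the lid. I'll raise the tool, close the fingers and align it with the centrifuge.

Call:
arm_command --commands "0 0 -55 0 0 0 0; 0 0 -55 0 0 0 0; 0 0 -45 0 0 9.7 0; 0 0 0 0 0 9.7 0; 0 0 0 0 0 9.7 0; 0 0 0 0 0 9.7 0; 0 0 0 0 0 9.7 0; 0 0 0 0 0 0 0"

```text
time: 2.5
tool_pos: [0.242, 0.4927, 0.3631]
ee_rot: [-3.138, 0.003, 1.812]
wrist_force: [0.1, 0.6, 0.2]
width: 0.0173
```

Call:
arm_command --commands "-59 12 0 0 0 -1.4 0; -59 12 0 0 0 0 0; -59 12 0 0 0 0 0; -59 12 0 0 0 0 0; -59 12 0 0 0 0 0; -59 12 0 0 0 0 0; -59 12 0 0 0 0 0; -59 12 0 0 0 0 0; -59 12 0 0 0 0 0; -59 12 0 0 0 0 0; -59 12 0 0 0 0 0; 0 0 0 0 0 0 0"

```text
time: 4.0
tool_pos: [0.5588, -0.1112, 0.3612]
ee_rot: [-3.138, 0.002, 1.881]
wrist_force: [-0.3, 1.1, -0.1]
width: 0.0007
```

```bash
cat >> h.py <<'E'
PF=[.547,.028,.266,0]
def inF():
    m=model(PF);o=robot.get_obs();t=np.array(o["tool_pos"]);f=m["Rf"].T@(t-np.array([PF[0],PF[1],0]))
    print("t",round(o["time"],2),"fuge-frame mm",np.round(f*1e3,1),"from cam",np.round(f[:2]*1e3-[-55,-35],1),"yawerr deg",np.round(np.degrees(o["ee_rot"][2]-PF[2]-np.pi/2),1),np.round(o["ee_rot"],3),"w",np.round(o["width"],4),"F",np.round(m["Rf"].T@o["wrist_force"],1))
E
python3 -c "
from h import *
inF()"
```

```text
t 4.0 fuge-frame mm [ -25.2 -137.4  361.2] from cam [  29.8 -102.4] yawerr deg 2.5 [-3.138e+00  2.000e-03  1.881e+00] w 0.0007 F [-0.   1.2 -0.1]
```

Call:
arm_command --commands "17 -15 0 0 0 2.5 0; 0 0 40 0 0 0 0; 0 0 40 0 0 0 0; 0 0 20 0 0 0 0; 0 0 20 0 0 0 0; 0 0 20 0 0 0 0; 0 0 0 0 0 0 0"

```text
time: 4.88
tool_pos: [0.5372, -0.0943, 0.2236]
ee_rot: [3.137, 0.006, 1.857]
wrist_force: [-0.1, 0.9, -1.2]
width: 0.0004
```

```bash
python3 -c "
from h import *
inF()"
```

```text
t 4.88 fuge-frame mm [ -41.6 -115.4  223.6] from cam [ 13.4 -80.4] yawerr deg 1.2 [3.137 0.006 1.857] w 0.0004 F [ 0.1  0.9 -1.2]
```

Call:
arm_command --commands "0 0 15 0 0 0 0; 0 0 15 0 0 0 0; 0 0 12 0 0 0 0; 0 0 6 0 0 0 0; 0 0 4 0 0 0 0; 0 0 3 0 0 0 0"

```text
time: 5.62
tool_pos: [0.5376, -0.0942, 0.1741]
ee_rot: [3.132, 0.01, 1.86]
wrist_force: [-6.9, 1.3, 14.9]
width: 0.0001
```

```bash
python3 -c "
from h import *
inF()
s=snapshot('top');cv2.imwrite('pics/t1.png',cv2.resize(s['img'][100:320,200:480],None,fx=2,fy=2))"
```

```text
t 5.62 fuge-frame mm [ -41.2 -115.4  174.1] from cam [ 13.8 -80.4] yawerr deg 1.3 [3.132 0.01  1.86 ] w 0.0001 F [-6.3  3.1 14.9]
```

View pics/t1.png

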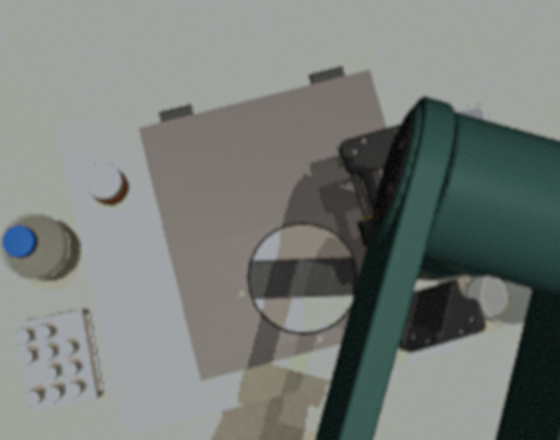

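Call:
arm_command --commands "0 0 -20 0 0 0 0; 0 0 -30 0 0 1.3 0; 52 -4 0 0 0 0 0; 52 -4 0 0 0 0 0; 0 0 0 0 0 0 0; 0 0 0 0 0 0 0"

```text
time: 6.42
tool_pos: [0.5039, 0.0071, 0.2224]
ee_rot: [3.127, 0.007, 1.836]
wrist_force: [0.5, -0.4, -0.7]
width: 0.0005
```

```bash
cat >> h.py <<'E'
def fray(s,uv):
    K=np.array(s["camera_matrix"]);d=(np.array(uv)-K[:2,2])/K[0,0];r=np.linalg.norm(d)
    v=np.array([*(d/r*np.sin(r)),np.cos(r)]);return np.array(s["origin"]),R.from_euler("xyz",s["rotation"]).as_matrix()@v
def fproj(s,P):
    K=np.array(s["camera_matrix"]);p=R.from_euler("xyz",s["rotation"]).as_matrix().T@(np.array(P)-np.array(s["origin"]))
    n=np.hypot(p[0],p[1]);return p[:2]/n*np.arctan2(n,p[2])*K[0,0]+K[:2,2]
E
python3 - <<'E'
from h import *
inF()
S={n:snapshot(n) for n in("scene","top","wrist")}
m=model(PF);print("expected",{q:np.round(m[q],3) for q in("lid_hinge","lid_press","cam_top","cam_slot")})
for q in("lid_hinge","cam_top","cam_slot"):
  for n,s in S.items():
    t=models.tip_of(q,s)
    if t:
        uv=np.array(t[0]["centre"])*[640,400]
        o,d=ray(s,t[0]["centre"]) if n!="wrist" else fray(s,uv)
        print(q,n,round(t[0]["conf"],2),np.round(uv,1),np.round(o+d*(m[q][2]-o[2])/d[2],4))
w=S["wrist"];im=w["img"].copy()
for a in np.arange(0,6.28,.1): cv2.circle(im,tuple(np.int32(fproj(w,m["L"]([-.185+.052*np.cos(a),.052*np.sin(a),.024])))),1,(0,0,255),-1)
cv2.circle(im,tuple(np.int32(fproj(w,robot.get_obs()["tool_pos"]))),3,(0,255,0),-1)
a=cv2.resize(im,(640,400));b=cv2.resize(S["top"]["img"][150:300,250:450],(266,200))
cv2.imwrite("pics/w2.png",a);cv2.imwrite("pics/t2.png",b)
b=cv2.copyMakeBorder(b,0,0,0,640-266,0);b[:,270:590]=cv2.resize(S["scene"]["img"],(320,200));cv2.imwrite("pics/c2.png",np.vstack([a,b]))
E
```

```text
t 6.42 fuge-frame mm [-47.1  -8.8 222.4] from cam [ 7.9 26.2] yawerr deg -0.1 [3.127 0.007 1.836] w 0.0005 F [ 0.4 -0.5 -0.7]
expected {'lid_hinge': array([0.682, 0.028, 0.152]), 'lid_press': array([ 0.579, -0.088,  0.174]), 'cam_top': array([ 0.503, -0.02 ,  0.176]), 'cam_slot': array([ 0.503, -0.02 ,  0.16 ])}
lid_hinge scene 0.77 [295.7 216.1] [0.6899 0.0289 0.152 ]
lid_hinge top 0.79 [328.4 153.1] [0.682  0.0245 0.152 ]
lid_hinge wrist 0.94 [505.1 227.9] [0.6888 0.0296 0.152 ]
cam_top scene 0.78 [317.4 158.5] [ 0.5107 -0.0253  0.176 ]
cam_slot scene 0.58 [322.6 166. ] [ 0.5125 -0.0096  0.16  ]
cam_slot wrist 0.61 [311.2 236.5] [ 0.5057 -0.0196  0.16  ]
```

View pics/c2.png

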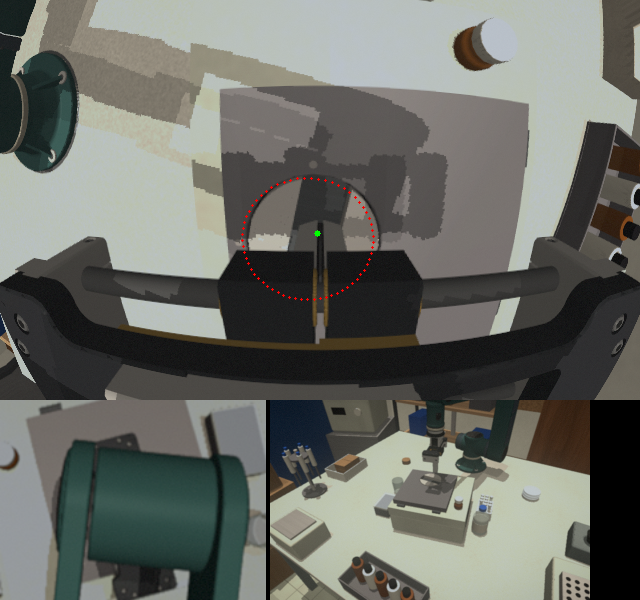

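Run:
```python
from h import *
s=snapshot("top");m=model(PF)
def F(P): return np.round((m["Rf"].T@(P-np.array([PF[0],PF[1],0])))[:2]*1e3-[-55,-35],1)
for c in[(248,279),(358,279),(303,222),(303,335),(250,262),(352,258),(250,298),(352,296)]:
    u=np.array(c)/2+[200,100];print("top",c,F(onz(s,u/[640,400],.176)))
w=snapshot("wrist")
g=cv2.cvtColor(w["img"],cv2.COLOR_BGR2GRAY)
for c in[(247,238),(380,238),(313,174),(300,180),(288,250),(352,190),(345,225)]:
    o,d=fray(w,c);print("wrist",c,F(o+d*(.176-o[2])/d[2]))
cv2.imwrite("pics/w3.png",cv2.resize(w["img"][150:300,220:400],(800,667))[:600])
```

```text
top (248, 279) [15.  51.6]
top (358, 279) [-12.4 -51.2]
top (303, 222) [ 54.7 -14.8]
top (303, 335) [-50.1  14.6]
top (250, 262) [30.3 45.5]
top (352, 258) [  8.6 -51.2]
top (250, 298) [-3.1 54.5]
top (352, 296) [-26.6 -41. ]
wrist (247, 238) [-48.2   5. ]
wrist (380, 238) [57.2  4.4]
wrist (313, 174) [ 4.6 55.6]
wrist (300, 180) [-5.1 51.2]
wrist (288, 250) [-15.7  -5. ]
wrist (352, 190) [33.7 43.4]
wrist (345, 225) [29.  15.7]
```

View pics/w3.png

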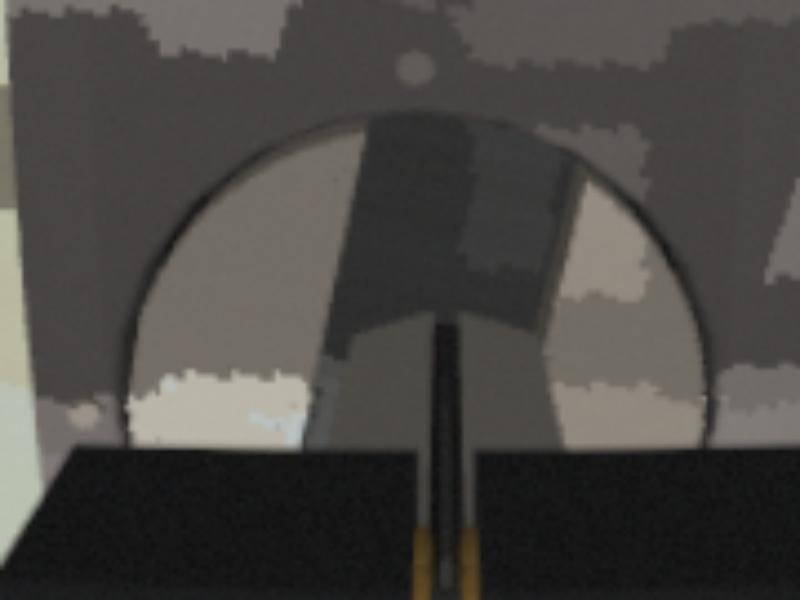

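The lid is shut: the press tip reached 174 mm at 15 N. The wrist picture shows the disc centred about 3 mm further in than predicted, with the slot at about 0.2 rad and the tip over it. I'll lower it into the slot now.

Call:
arm_command --commands "0 1 20 0 0 0 0; 0 0 18 0 0 0 0; 0 0 6 0 0 0 0; 0 0 4 0 0 0 0; 0 0 3 0 0 0 0"

```text
time: 7.75
tool_pos: [0.5061, 0.0074, 0.1711]
ee_rot: [3.125, 0.007, 1.835]
wrist_force: [0.0, -0.1, 0.3]
width: 0.0005
```

```bash
python3 -c "
from h import *
inF()"
```

```text
t 7.75 fuge-frame mm [-44.9  -9.1 171.1] from cam [10.1 25.9] yawerr deg -0.1 [3.125 0.007 1.835] w 0.0005 F [ 0.  -0.1  0.3]
```

Call:
arm_command --commands "0 0 3 0 0 0 0; 0 0 3 0 0 0 0; -2 3 0 0 0 0 0; -1.5 2.5 0 0 0 0 0; -1.5 2.5 0 0 0 0 0; -2 2 0 0 0 0 0; 0 0 0 0 0 0 0"

```text
time: 8.62
tool_pos: [0.514, 0.0024, 0.1655]
ee_rot: [3.135, 0.006, 1.835]
wrist_force: [-2.5, -0.3, 0.1]
width: 0.0003
```

```bash
python3 -c "
from h import *
inF()"
```

```text
t 8.62 fuge-frame mm [-38.6 -16.1 165.5] from cam [16.4 18.9] yawerr deg -0.1 [3.135 0.006 1.835] w 0.0003 F [-2.5  0.4  0.1]
```

Call:
arm_command --commands "-1 3 0 0 0 0 0; -2 3 0 0 0 0 0; -3 2.5 0 0 0 0 0; -3 2.5 0 0 0 0 0; -3 2 0 0 0 0 0"

```text
time: 9.25
tool_pos: [0.5187, -0.0071, 0.1655]
ee_rot: [-3.12, 0.001, 1.833]
wrist_force: [-9.9, 2.3, 4.3]
width: 0.0006
```

```bash
python3 -c "
from h import *
inF()"
```

```text
t 9.25 fuge-frame mm [-36.5 -26.4 165.5] from cam [18.5  8.6] yawerr deg -0.2 [-3.120e+00  1.000e-03  1.833e+00] w 0.0006 F [-8.9  4.8  4.3]
```

```bash
python3 -c "
from h import *
inF()
w=snapshot('wrist');cv2.imwrite('pics/w4.png',cv2.resize(w['img'][130:300,210:410],(700,595)))"
```

```text
t 9.25 fuge-frame mm [-36.5 -26.4 165.5] from cam [18.5  8.6] yawerr deg -0.2 [-3.120e+00  1.000e-03  1.833e+00] w 0.0006 F [-8.9  4.8  4.3]
```

View pics/w4.png

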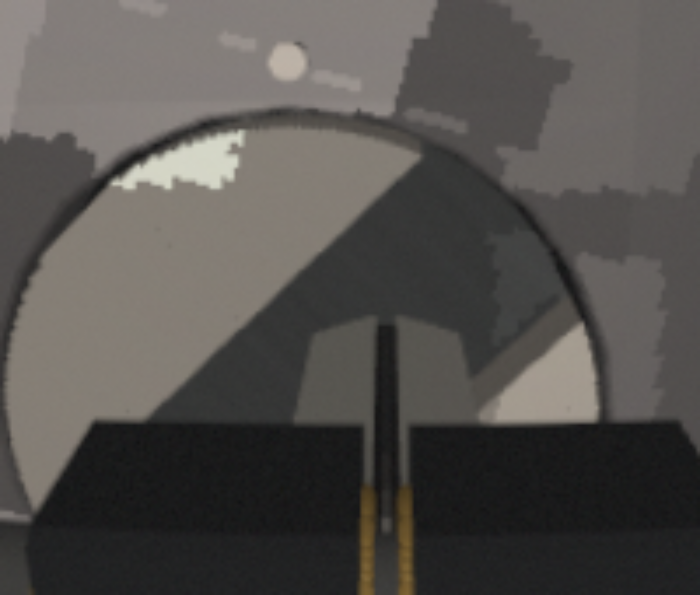

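Call:
arm_command --commands "3 3 0 0 0 0 0; 3 3 0 0 0 0 0; -3 4 0 0 0 0 0; -4 3 0 0 0 0 0; -4 3 0 0 0 0 0"

```text
time: 9.93
tool_pos: [0.529, -0.007, 0.1636]
ee_rot: [-3.102, -0.005, 1.834]
wrist_force: [-7.3, 1.0, 2.3]
width: 0.0006
```

```bash
python3 -c "
from h import *
inF()"
```

```text
t 9.93 fuge-frame mm [-26.5 -29.1 163.6] from cam [28.5  5.9] yawerr deg -0.2 [-3.102 -0.005  1.834] w 0.0006 F [-6.8  2.9  2.3]
```

Call:
arm_command --commands "-4 1 -1 -1 0 0 0; -4 1 0 -1 0 0 0; -4 0 0 0 0 0 0; -3 0 0 0 0 0 0"

```text
time: 10.42
tool_pos: [0.5323, -0.0167, 0.1625]
ee_rot: [-3.131, -0.016, 1.837]
wrist_force: [-5.2, 2.4, 1.5]
width: 0.0004
```

```bash
python3 -c "
from h import *
inF()
w=snapshot('wrist');cv2.imwrite('pics/w5.png',cv2.resize(w['img'][130:300,210:410],(700,595)))"
```

```text
t 10.43 fuge-frame mm [-25.9 -39.3 162.5] from cam [29.1 -4.3] yawerr deg 0.0 [-3.131 -0.016  1.837] w 0.0004 F [-4.4  3.7  1.5]
```

View pics/w5.png

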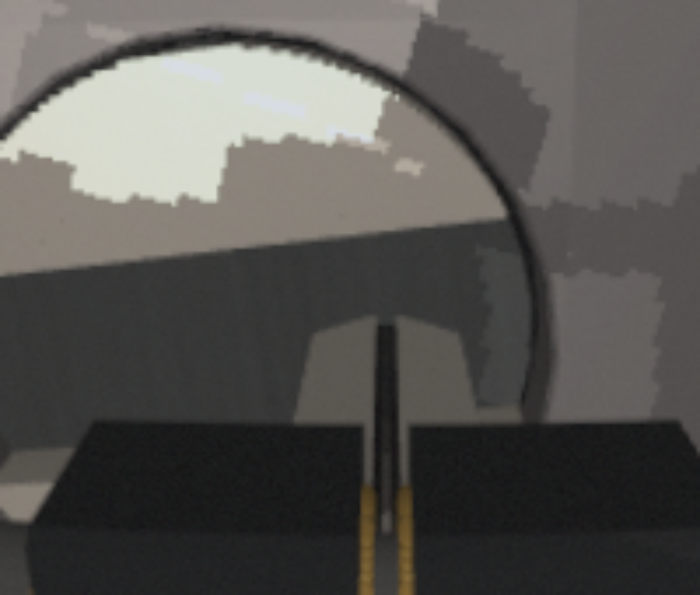

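Call:
arm_command --commands "-3 -1 -1 0 0 0 0; -3 0 0 0 0 0 0; -3 0 0 0 0 0 0"

```text
time: 10.85
tool_pos: [0.5323, -0.0212, 0.1627]
ee_rot: [-3.128, -0.027, 1.84]
wrist_force: [-6.4, 9.4, 3.2]
width: 0.0004
```

```bash
python3 -c "
from h import *
inF()"
```

```text
t 10.85 fuge-frame mm [-27.2 -43.6 162.7] from cam [27.8 -8.6] yawerr deg 0.2 [-3.128 -0.027  1.84 ] w 0.0004 F [-3.7 10.8  3.2]
```

Call:
arm_command --commands "-3 0 0 0 0 0 0; -3 0 0 0 0 0 0; 0 0 0 0 0 0 0"

```text
time: 11.22
tool_pos: [0.5326, -0.0206, 0.1629]
ee_rot: [-3.128, -0.041, 1.844]
wrist_force: [-0.2, 0.2, 0.9]
width: 0.0003
```

```bash
python3 -c "
from h import *
inF()"
```

```text
t 11.22 fuge-frame mm [-26.7 -43.  162.9] from cam [28.3 -8. ] yawerr deg 0.4 [-3.128 -0.041  1.844] w 0.0003 F [-0.2  0.2  0.9]
```

Two more pushes did not move it, so it is at the stop. I'll centre the tip in the slot and lift out.

Call:
arm_command --commands "5 0 -2 0 0 0 0; 3 0 -5 0 0 0 0; 0 0 -10 0 2 0 0; 0 0 -30 0 0 0 0; 0 0 -50 0 0 0 0; 0 -50 -20 0 0 0 0; 0 -60 0 0 0 0 0; 0 -60 0 0 0 0 0; 0 0 0 0 0 0 0; 0 0 0 0 0 0 0"

```text
time: 12.48
tool_pos: [0.3726, -0.0727, 0.2925]
ee_rot: [3.137, -0.067, 1.841]
wrist_force: [-0.3, -0.7, 0.3]
width: 0.0003
```

Run:
```python
from h import *
inF()
t=snapshot('top')['img'];s=snapshot('scene')['img']
cv2.imwrite('pics/e.png',np.hstack([cv2.resize(t[120:300,220:440],(400,327)),cv2.resize(s[60:243,190:414],(400,327))]))
```

```text
t 12.47 fuge-frame mm [-194.7  -51.3  292.5] from cam [-139.7  -16.3] yawerr deg 0.2 [ 3.137 -0.067  1.841] w 0.0003 F [-0.5 -0.6  0.3]
```

View pics/e.png

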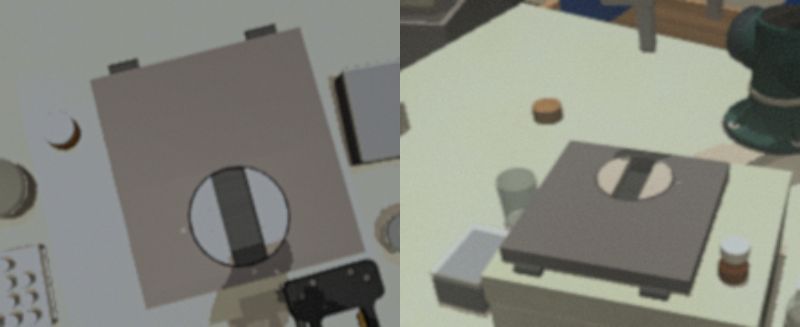

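The slot runs front to rear, parallel to the lid's side edges (14.0° against 13.7°). The lid lies flat, the jar and the other things in view look undisturbed, and the arm is clear.

```bash
python3 -c "
from h import *
print(robot.close_job())"
```

```text
the job is handed in; nothing more can be done
None
```

The lid is shut and the fastener is turned clockwise to its stop. I handed the job in at about 12.5 s of the 42 s; the hand-in gives no verdict.

- **Lid:** I pressed it down with closed fingertips, clear of the fastener. The tip reached 174 mm, the shut height, at 15 N, and the final pictures show the lid flat on the deck.
- **Fastener:** I put the fingertip in the slot on the left side and moved it round in an arc. My readings of the force on the tool never passed about 12 N. Those came only after each call, so a brief peak in between would not show.
- **Locked position:** Two more pushes at the end did not move it. In the last top view the slot is within about 0.5° of parallel to the lid's side edges.
- **Clearance:** The arm is clear with nothing on the wrist force. The bystanders in the final views (jar, box, parts of the rack, bottle and beaker) look undisturbed, but I only checked this by eye.
- **Disagreements:** The cameras differed by 3–4 mm on the disc's centre, so I used a value in between. Halfway round, the fingertip slipped inward to about 16 mm from the axis. I saw this in the wrist picture and moved it back out.

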